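Put the syrup away in the mini fridge's door rack

TASK

Put the green syrup bottle with the red cap away in the little red fridge: pull the fridge door wide open by its handle, stand the bottle upright in the door's rack next to the jar that is kept there, let go of it, and then shut the door fully without slamming it. The jar must stay upright in the rack too, and the other things on the counter stay where they are.

Things in the scene. Friction and masses are not known exactly. Their poses are not given: they have to be found in the camera images.
- fridge_door (a joint): hinge of the fridge door: 0 is shut (a stop), grows as the door opens, up to 1.9 rad. The hinge line is vertical; seen from above the door turns clockwise as it opens. No latch; a stiff hinge (about 0.3 N m of friction, 1.5 N at the handle) leaves the door where it is let go.
- fridge_hinge (a point): point on the door's hinge line, 150 mm above the counter; it does not move in an episode. Axes as fridge. Seen from above, the door panel's mid-plane contains the hinge line; the panel is 40 thick, 270 wide (its free edge 258 mm from the hinge line), 15 to 285 mm above the counter.
- fridge: red countertop mini fridge, 270 wide, 295 high, 280 deep, fixed to the counter at its right, front turned roughly to the left (+y), hinge at the front edge away from the robot. Origin at the centre of its underside; own -x points out of the front, +y to the hinge side, z up. The shut door is its front 40 mm; hinge line at own (-120, +123) mm. Ceiling inside 272 mm above the counter.
- fridge_handle (a point): upright round steel bar on the outside of the door near the free edge: 12 mm thick, 125 to 272 mm above the counter, its axis 40 mm out from the door face, on two 10 mm posts at 145 and 252 mm. The point is on the bar's axis 250 mm above the counter, 232 mm along the door from the hinge line and 60 mm outward of it. Axes turn with the door: -x outward, y along the door towards the hinge, z up.
- door_face (a point): point on the plain outer face of the door, 150 mm along the door from the hinge line and 250 mm above the counter (35 mm below the door's top), a place to push; axes as the handle's (-x outward, square to the face).
- rack (a point): centre of the floor of the open-topped rack on the door's inner face, 115 mm above the counter, 117.5 mm along the door from the hinge line, 54 mm inward of it; reached from above with the door open. Axes as the handle's (+x inward, +y to the hinge). Inside 68 mm deep (x; the door panel is its back wall), 187 mm long (y); clear walls 45 mm high, 4 mm thick.
- syrup: squeeze bottle to put away: green body 52 mm in diameter with a paper label, red cap 40 mm in diameter from 106 to 148 mm above its base; 148 mm high in all, 0.12 to 0.25 kg. Origin at the centre of its base, z up its axis. It stands on the counter.
- jar: amber jar with a brass lid standing loose in the rack's half near the hinge, 58 mm in diameter, 80 mm high, about 0.2 kg. Origin at the centre of its base.
- oil: bottle of the same shape, white with a blue cap; to be left alone. Origin at the centre of its base.
- mug: white mug, 80 mm in diameter, 95 mm high, with a handle; to be left alone. Origin at the centre of its base.
- bowl: steel bowl of chocolate pieces, 144 mm in diameter, 55 mm high, on the white cutting board (12 mm thick); to be left alone. Origin at the centre of its base.
- bar_pack: wrapped chocolate bar, wine red, 85 x 170 x 22 mm, lying on the board; to be left alone. Origin at the centre of its underside.
- scraper: steel dough scraper with a black grip, 90 x 110 x 22 mm, lying on the board; to be left alone. Origin below the middle of its grip.
There are look-alikes about, which are no part of the job. There is more than one size of the syrup; the job needs the middle-sized.

How it is judged:
By the outcome, as a careful person would: the job done as asked, in the order asked, and still so for the second after the job is handed in, with the robot touching nothing.
It also fails if it takes over 67 s, if anything falls off the work surface, if the arm or the gripper's body presses on something with over 40 N, if the wrist force passes 120 N, or if a joint passes its speed limit or range.

ROBOT

A 7-joint arm with a two-finger parallel gripper is mounted at the origin on the work surface. World frame = base frame: x ahead of the robot, y to its left, z up, the work surface at z = 0. Lengths are in m, angles in degrees, forces in N, time in s.
With the tool pointing down it reaches from about 0.4 to 0.925 m from the base axis. Payload 4.1 kg.
Tool frame: the origin (TCP) lies between the finger pads; the fingertips stand 11 mm ahead of it and the grasp point (between the pads) lies 8 mm behind it; z points along the fingers, y is the line along which they close (so a half turn about z gives the same grasp; the last joint's range is limited). The gripper opens to 85 mm and grips with 20 to 120 N. Pads are 22 mm wide; open, the fingers measure 114 mm over their backs; the gripper's body (76 mm by 85 mm) begins 54 mm behind the grasp point. The pads swing forward as they close: fully open they stand 13 mm farther back than shut.
Start: joints at [-68.812, 22.827, 2.584, 88.041, -1.071, 69.15, -2.905], TCP at [0.294, 0.58, 0.242] pointing down, gripper open.
Joint ranges: [-161.44, 161.44], [-28.35, 127.94], [-78.24, 83.42], [0, 140.83], [-78.03, 258.03], [13.02, 114.36], [-168.23, 168.23]. Speed limits (degrees/s): [147.25, 147.25, 180, 180, 180, 180, 180].

INTERFACE

Orientations are given as a 3x3 rotation matrix whose columns are the frame's x, y, z axes.
In Python, from plant import env gives the robot as it stands. The module is installed in compiled form; this text tells all that it offers.
- The arm moves only by the shell command python3 -m inch 'ROWS' [OPENING]. ROWS is text: rows parted by semicolons, each of 6 numbers parted by spaces: the shift along the tool's x, y, z normalised to -1 to 1, where 1 is 0.15 m, then the turn, a rotation vector about the tool's x, y, z normalised to -1 to 1, where 1 is 360 degrees. In form: x y z rx ry rz; .... A call has 1 to 10 rows; each row shifts and turns the commanded pose from where the row before left it, along the tool's axes as they then stand; what a row does not reach is not made up. A row lasts 1/12 s, in which the tool goes at most 41.7 mm and 7.16 degrees, less where a joint would pass 70% of its speed; a pose out of reach is approached as far as the arm can. A call with a number of a shift or a turn outside -1 to 1 is refused whole. A call with a gripper value outside its range is refused whole. OPENING is the opening, from -1 (shut) to 1 (fully open), set as the call begins (- or left out, the last holds). The fingers move at their own pace and stop on an object; the grip force is fixed at half the most. Time passes only in rows, so rows that do not move let the fingers close. It gives the time, the measured TCP pose, the force, the opening and the grip force at its end, in the units of the state.
- env.read_state(): the state, without advancing time (a new reading comes with each control period).
- env.get_image(name): name is "scene" or "side" or "wrist"; returns (picture, depth): 480x640x3 uint8, blue, green, red; 480x640 float32, m along the optical axis (not along the pixel's ray), 0 where there is no reading.
- env.calibration(name): a dict with "fx", "fy", "cx", "cy" (pixels), "R" (3x3) and "t" (3): a world point X has camera coordinates R X + t. Camera axes: x right, y down, z forward; pixel columns grow to the right and rows downward; lengths in m; the calibration is good to about 2 mm. A picture is of the moment at which its call begins: read the wrist's pose just before it. calibration takes no time and is no camera call; for the wrist camera it gives the pose at the moment of the call.
- env.hand_in(): hands the job in; it is judged then, once.
The state is a dict: "clock": time; "joint_positions": joint angles; "joint_velocities": joint speeds; "joint_torque": joint torques, N m; "tcp_pos": TCP position; "tool_rot": TCP orientation; "force": force on the tool from outside, world axes, zero at the start; "wrist_torque": the same for the moment, N m; "finger_gap": finger opening in m; "grip_force": force on a finger pad.
Only numpy, scipy, OpenCV 4.12 (cv2) and the standard library are available. Lean on these libraries where they do the work, as an engineer would, in place of code of your own. Each camera call takes 0.05 s, during which the arm holds its last target. There are 200 camera calls.

## Working session

There is one attempt and no reset: what is moved stays moved. The work goes in short steps, Python scripts to look and compute and a shell command to move; the robot and the scene stay as the last step left them, time stands still between calls to the robot, and variables do not carry over. Pictures are saved under pics/ and viewed, at most 10 in all, crops included, and the job is handed in when it is done.

```bash
mkdir -p pics; cat > h.py <<'E'
import numpy as np,cv2
from plant import env
def cap(n,f=None):
    c=env.calibration(n); im,d=env.get_image(n)
    if f: cv2.imwrite('pics/'+f,im)
    return im,d,c
def world(d,c,mask=None):
    v,u=np.mgrid[:480,:640]
    P=np.stack([(u-c['cx'])/c['fx']*d,(v-c['cy'])/c['fy']*d,d],-1)
    return (P-np.array(c['t']))@np.array(c['R'])
E
python3 - <<'E'
from h import *
s=env.read_state();print(s)
a=[]
for n in('scene','side'):
    im,d,c=cap(n,n+'1.png');np.savez(n+'1.npz',im=im,d=d,**c);print(n,c)
E
```

```text
{'clock': 0.0, 'joint_positions': array([-68.81184442,  22.87273252,   2.58139527,  88.11396424,
        -1.07120065,  69.1492037 ,  -2.90454084]), 'joint_velocities': array([-0.01361439,  0.09212673, -0.05996635, -0.11943757,  0.04676115,
        0.00670629,  0.10120193]), 'joint_torque': array([-8.59899610e-04, -4.75119317e+01,  1.36445750e+00, -2.54221898e+01,
        1.16132011e-02,  9.54819174e-03, -5.75857058e-06]), 'tcp_pos': array([0.2933991 , 0.57933448, 0.2412563 ]), 'tool_rot': array([[-8.92155549e-01,  4.51727703e-01, -7.47334031e-04],
       [ 4.51728297e-01,  8.92153743e-01, -1.80146326e-03],
       [-1.47034010e-04, -1.94477738e-03, -9.99998098e-01]]), 'force': array([-0.03418006,  0.39945124, -0.37880777]), 'wrist_torque': array([ 0.03704701,  0.01547962, -0.00961913]), 'grip_force': 0.0, 'finger_gap': 0.0853585331370778}
scene {'fx': 565.057327942441, 'fy': 565.057327942441, 'cx': 322.05748407076646, 'cy': 238.24057019910327, 'R': array([[ 0.42520165,  0.90494894,  0.0164613 ],
       [ 0.59287661, -0.26473619, -0.76053407],
       [-0.68388659,  0.33313986, -0.64908933]]), 't': array([-0.20818633, -0.18587316,  1.73490323])}
side {'fx': 474.5107862544029, 'fy': 474.5107862544029, 'cx': 324.7060844129582, 'cy': 241.1086502400945, 'R': array([[ 0.44362847, -0.89620944, -0.00155338],
       [-0.85572634, -0.42307278, -0.2978957 ],
       [ 0.26631975,  0.13348428, -0.95459716]]), 't': array([-0.25736514,  0.46002858,  1.10912641])}
```

View pics/scene1.png

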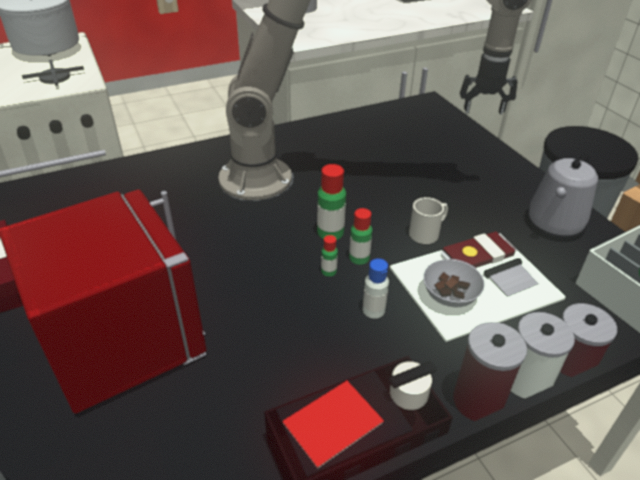

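View pics/side1.png

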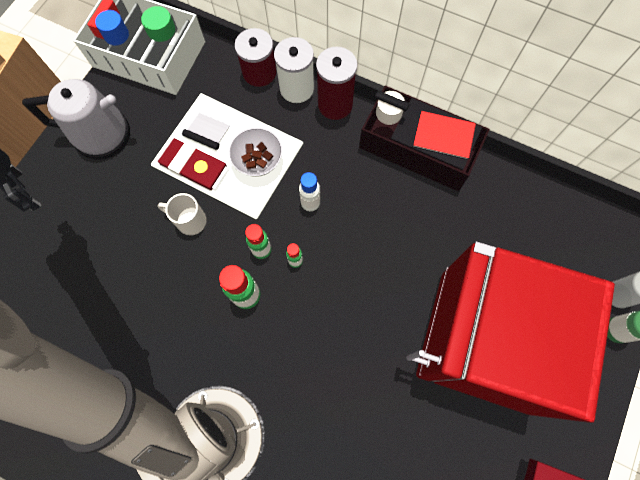

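Candidates in the scene view are the large green/red bottle (331,200), the middle one (361,235) and the small one (329,255). There is also a green bottle behind the fridge (side 630,325), and the white/blue oil (376,290). I choose (361,235), which is (258,240) in side. The fridge is red with its handle at scene (168,210) and side (425,358).

```bash
python3 - <<'E'
from h import *
from scipy.optimize import least_squares
S={n:dict(np.load(n+'1.npz')) for n in('scene','side')}
for n,s in S.items():
    s['P']=world(s['d'],s); s['hsv']=cv2.cvtColor(s['im'],cv2.COLOR_BGR2HSV)
    H=s['hsv'];red=((H[...,0]<8)|(H[...,0]>172))&(H[...,1]>150)&(H[...,2]>90)&(s['d']>0)
    P=s['P']
    # bottles caps
    for nm,(u,v) in ({'scene':dict(L=(331,180),M=(361,217),S=(329,243)),'side':dict(L=(234,280),M=(256,233),S=(293,250))}[n]).items():
        m=np.zeros_like(red);m[v-16:v+17,u-16:u+17]=1
        nn,lab=cv2.connectedComponents((m&red).astype(np.uint8));q=P[(lab==lab[v,u])&(lab>0)]
        zt=np.percentile(q[:,2],97);top=q[q[:,2]>zt-.008]
        f=lambda p:np.hypot(*(q[:,:2]-p[:2]).T)-p[2]
        print(n,nm,len(q),'ztop',zt.round(4),'top mean',top.mean(0).round(4),'med',np.median(q,0).round(4))
    t=(P[...,2]>.285)&(P[...,2]<.305)&(P[...,0]>.0)&(P[...,1]<-.2)&(s['d']>0)
    q=P[t];r=cv2.minAreaRect(q[:,:2].astype(np.float32));print(n,'fridge top',len(q),q[:,2].mean(),r,cv2.boxPoints(r).round(3).tolist())
    # objects above counter
    y=(P[...,2]>.02)&(P[...,2]<.31)&(s['d']>0)
crop=S['side']['im'][200:320,200:320];
crop=np.hstack([cv2.resize(crop,(400,400)),cv2.resize(S['scene']['im'][155:285,295:425],(400,400))])
cv2.imwrite('pics/crop.png',crop)
E
```

```text
scene L 562 ztop 0.2055 top mean [0.3352 0.0981 0.2027] med [0.3458 0.0928 0.1909]
scene M 308 ztop 0.1497 top mean [0.4575 0.1212 0.1465] med [0.4633 0.1175 0.1407]
scene S 151 ztop 0.1097 top mean [0.4699 0.0281 0.1067] med [0.4737 0.0259 0.1045]
scene fridge top 13654 0.29378817120834455 ((0.48953455686569214, -0.4810561537742615), (0.275258332490921, 0.27559006214141846), 8.127074241638184) [[0.33399999141693115, -0.36399999260902405], [0.37299999594688416, -0.6370000243186951], [0.6449999809265137, -0.5979999899864197], [0.6060000061988831, -0.32499998807907104]]
side L 639 ztop 0.2077 top mean [0.327  0.097  0.2044] med [0.3262 0.0939 0.2036]
side M 293 ztop 0.1512 top mean [0.4499 0.1209 0.1482] med [0.4495 0.1188 0.1474]
side S 142 ztop 0.1123 top mean [0.463  0.0281 0.1083] med [0.4635 0.0277 0.1074]
side fridge top 19577 0.29415194109828907 ((0.4851016700267792, -0.4814448356628418), (0.2700539231300354, 0.27858272194862366), 8.357937812805176) [[0.3310000002384186, -0.3630000054836273], [0.3720000088214874, -0.6389999985694885], [0.6389999985694885, -0.6000000238418579], [0.5979999899864197, -0.3240000009536743]]
```

View pics/crop.png

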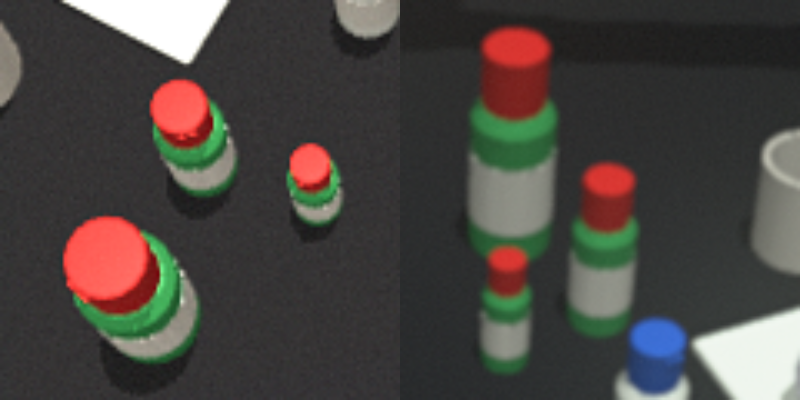

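The crop confirms it: the left panel has the middle bottle's cap at (180,110), and the right panel shows it between the large and small ones. Its top is at 0.148 m, which fits. Next I measure the handle and check that the door's sweep is clear.

```bash
cat >> h.py <<'E'
yaw0=8.25
def door(th,along,out,C=None):
    a=np.radians(yaw0); C=np.array([.486,-.481]) if C is None else C
    x=np.array([np.sin(a),-np.cos(a)]);y=np.array([np.cos(a),np.sin(a)])
    h=C-.12*x+.123*y; b=a-np.radians(th)
    return h+along*-np.array([np.cos(b),np.sin(b)])+out*np.array([-np.sin(b),np.cos(b)])
def goto(x,y,z,psi):
    "shift along tool axes now / .15 and turn needed (tool kept pointing down)"
    s=env.read_state();R=s['tool_rot'];d=R.T@(np.array([x,y,z])-s['tcp_pos'])/.15
    p=np.radians(psi);Y=np.array([np.cos(p),np.sin(p),0]);Z=np.array([0,0,-1.]);T=np.c_[np.cross(Y,Z),Y,Z]
    from scipy.spatial.transform import Rotation as Ro
    print('t',round(s['clock'],2),'pos',s['tcp_pos'].round(4),'psi',np.degrees(np.arctan2(R[1,1],R[0,1])).round(2),'F',s['force'].round(1),'gap',round(s['finger_gap'],4),'grip',round(s['grip_force'],1),'| shift',d.round(3),'turn',(Ro.from_matrix(R.T@T).as_rotvec()/2/np.pi).round(4),'q',s['joint_positions'].round(0))
E
python3 - <<'E'
from h import *
for n in('scene','side'):
    s=dict(np.load(n+'1.npz'));P=world(s['d'],s);ok=s['d']>0
    X=P[ok]
    e=door(0,.232,.06);m=(np.hypot(*(X[:,:2]-e).T)<.03)&(X[:,2]>.12)&(X[:,2]<.28)
    loc=(X[m][:,:2]-door(0,0,0));a=np.radians(yaw0)
    al=-(loc@[np.cos(a),np.sin(a)]);ou=loc@[-np.sin(a),np.cos(a)]
    k=ou>.05
    print(n,e,k.sum(),'along',np.median(al[k]),'out',np.median(ou[k]),'z',np.percentile(X[m][k][:,2],[5,95]))
    h=door(0,0,0);r=np.hypot(*(X[:,:2]-h).T)
    m=(r<.33)&(X[:,2]>.03)&(((X[:,:2]-h)@[-np.sin(a),np.cos(a)])>.03)
    print('in sweep',m.sum(), X[m].mean(0) if m.any() else '')
    # front face & robot-side face fit
    f=(X[:,2]>.04)&(X[:,2]<.27)&(abs(al.mean())<9)
    L=X[:,:2]-np.array([.486,-.481]);ox=L@[np.sin(a),-np.cos(a)];oy=L@[np.cos(a),np.sin(a)]
    g=(X[:,2]>.04)&(X[:,2]<.27)&(abs(oy)<.12)&(abs(ox+.14)<.02);print('front ox',g.sum(),np.median(ox[g]) if g.any() else'', np.polyfit(oy[g],ox[g],1) if g.sum()>50 else '')
    g=(X[:,2]>.04)&(X[:,2]<.27)&(abs(ox)<.08)&(abs(oy+.135)<.02);print('near side oy',g.sum(),np.median(oy[g]) if g.any() else '',np.polyfit(ox[g],oy[g],1) if g.sum()>50 else '')
goto(.46,.12,.32,8.2)
E
```

```text
scene [ 0.35229933 -0.31850345] 250 along 0.2253911100498519 out 0.06053561379153649 z [0.16170362 0.27020725]
in sweep 1924 [ 0.78630531 -0.23664234  0.12144184]
front ox 26 -0.15472843153951935 
near side oy 0  
side [ 0.35229933 -0.31850345] 125 along 0.2349045038093742 out 0.06304298271781097 z [0.14147244 0.27317639]
in sweep 1985 [ 0.79293518 -0.21981852  0.1030675 ]
front ox 2132 -0.14054690673234427 [ 0.01073785 -0.14097734]
near side oy 820 -0.13547289864005918 [-0.00050022 -0.1354819 ]
t 0.1 pos [0.2934 0.5794 0.2414] psi 63.14 F [ 0.1 -0.5  0.1] gap 0.0851 grip 0.0 | shift [-2.374 -2.231 -0.52 ] turn [-2.000e-04  1.000e-04  1.526e-01] q [-69.  23.   3.  88.  -1.  69.  -3.]
```

```bash
python3 -m inch '-.18 -.17 -.06 0 0 0;-.18 -.17 -.06 0 0 0;-.18 -.17 -.06 0 0 0;-.18 -.17 -.06 0 0 0;-.18 -.17 -.06 0 0 0;-.18 -.17 -.06 0 0 0;-.18 -.17 -.06 0 0 0;-.18 -.17 -.06 0 0 0;-.18 -.17 -.05 0 0 0;-.18 -.17 0 0 0 0' 1; python3 -c "
from h import *
goto(.352,-.3185,.33,8.2)"
```

```text
clock: 0.93
tcp_pos: [0.4202, 0.2289, 0.3232]
tool_rot: [[-0.892, 0.452, 0.002], [0.452, 0.892, 0.002], [-0.001, 0.003, -1.0]]
force: [2.1, 0.4, 0.0]
finger_gap: 0.0853
grip_force: 0.0
t 0.93 pos [0.4202 0.2289 0.3232] psi 63.15 F [2.1 0.4 0. ] gap 0.0853 grip 0.0 | shift [-1.243 -3.461 -0.053] turn [ 5.000e-04 -1.000e-04  1.526e-01] q [-48.   2.  15. 104.  -0.  74.  30.]
```

```bash
python3 -m inch '-.13 -.21 0 0 0 0;-.13 -.21 0 0 0 0;-.13 -.21 0 0 0 0;-.13 -.21 0 0 0 0;-.13 -.21 0 0 0 0;-.13 -.21 0 0 0 0;-.13 -.21 0 0 0 0;-.13 -.21 0 0 0 0;-.13 -.21 0 0 0 0;0 0 0 0 0 0' >/dev/null; python3 -m inch '0 0 0 0 0 .019;0 0 0 0 0 .019;0 0 0 0 0 .019;0 0 0 0 0 .019;0 0 0 0 0 .019;0 0 0 0 0 .019;0 0 0 0 0 .019;0 0 0 0 0 .0195;0 0 0 0 0 0'>/dev/null;python3 -c "
from h import *
goto(.352,-.3185,.33,8.2)"
```

```text
t 2.52 pos [ 0.4475 -0.1015  0.3215] psi 8.13 F [-0.1 -0.5  0.2] gap 0.0853 grip 0.0 | shift [-1.342 -0.835 -0.057] turn [-0.0001 -0.     -0.0002] q [-28.  -1.  35. 107.   1.  74.  15.]
```

```bash
python3 -m inch '-.192 -.119 -.008 0 0 0;-.192 -.119 -.008 0 0 0;-.192 -.119 -.008 0 0 0;-.192 -.119 -.008 0 0 0;-.192 -.119 -.008 0 0 0;-.192 -.119 -.008 0 0 0;-.192 -.119 -.008 0 0 0;0 0 0 0 0 0;0 0 0 0 0 0' >/dev/null; python3 - <<'E'
from h import *
goto(.352,-.3185,.252,8.2)
im,d,c=cap('wrist','w1.png')
P=world(d,c);m=(d>0)&(P[...,2]>.15)&(P[...,2]<.276)&(P[...,1]>-.36)
h=door(0,0,0);a=np.radians(yaw0)
L=P[...,:2]-h;ou=L@[-np.sin(a),np.cos(a)];al=-(L@[np.cos(a),np.sin(a)])
t=(d>0)&(P[...,2]>.262)&(P[...,2]<.28)&(ou>.04)&(ou<.08)&(abs(al-.232)<.04)
print('bar top',t.sum(),np.median(P[t],0),'al',np.median(al[t]),'out',np.median(ou[t]))
t=(d>0)&(P[...,2]>.275)&(P[...,2]<.29)&(ou<.03);print('door top',t.sum(),ou[t].max(),np.percentile(ou[t],[1,99]),np.percentile(al[t],[1,99]))
E
```

```text
t 3.27 pos [ 0.3517 -0.3207  0.3302] psi 8.1 F [0.5 0.9 0.3] gap 0.0856 grip 0.0 | shift [0.015 0.004 0.521] turn [-0.     -0.     -0.0003] q [-14.   1.  52. 104.  -1.  75.  47.]
bar top 361 [ 0.35195583 -0.31647162  0.27230895] al 0.23195798098077888 out 0.062112357386375994
door top 19028 0.021019315871682404 [-0.02496551  0.02028746] [0.03261292 0.25540784]
```

View pics/w1.png

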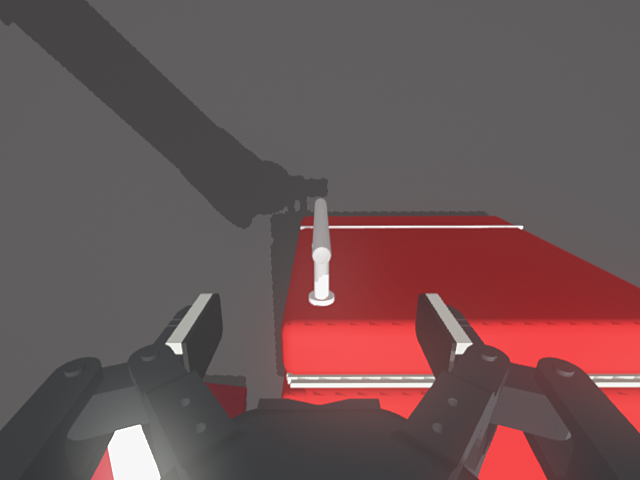

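The wrist view shows the handle bar's top at (321,255), midway between the open fingers, and the door's top edge below it. The measured bar position agrees with the door model to 2 mm.

```bash
python3 -m inch '.027 .003 0 0 0 0;0 0 .13 0 0 0;0 0 .13 0 0 0;0 0 .13 0 0 0;0 0 .13 0 0 0;0 0 0 0 0 0' >/dev/null; python3 -m inch '0 0 0 0 0 0;0 0 0 0 0 0;0 0 0 0 0 0;0 0 0 0 0 0;0 0 0 0 0 0;0 0 0 0 0 0;0 0 0 0 0 0' -1; python3 -c "
from h import *
goto(.352,-.3165,.252,8.2)"
```

```text
clock: 4.4
tcp_pos: [0.3524, -0.3154, 0.2528]
tool_rot: [[-0.143, 0.99, -0.001], [0.99, 0.143, 0.0], [0.001, -0.001, -1.0]]
force: [-2.7, 1.5, 5.5]
finger_gap: 0.01
grip_force: 58.5
t 4.4 pos [ 0.3524 -0.3154  0.2528] psi 8.22 F [-2.7  1.5  5.5] gap 0.01 grip 58.5 | shift [-0.007 -0.003  0.006] turn [-0.0001 -0.0001  0.0001] q [-13.   6.  53. 111.  -5.  65.  50.]
```

```bash
python3 -m inch '.027 .007 0 0 0 .0028;.054 .015 0 0 0 .0056;.054 .015 0 0 0 .0056;.054 .015 0 0 0 .0056;.054 .015 0 0 0 .0056;.054 .015 0 0 0 .0056;.054 .015 0 0 0 .0056;.054 .015 0 0 0 .0056;.054 .015 0 0 0 .0056;.027 .007 0 0 0 .0028'; python3 -c "
from h import *
p=door(18,.232,.062);goto(*p,.252,yaw0-18)"
```

```text
clock: 5.23
tcp_pos: [0.3734, -0.2423, 0.2528]
tool_rot: [[0.173, 0.985, 0.001], [0.985, -0.173, -0.0], [-0.0, 0.001, -1.0]]
force: [-0.2, -1.3, 2.3]
finger_gap: 0.01
grip_force: 58.9
t 5.23 pos [ 0.3734 -0.2423  0.2528] psi -9.95 F [-0.2 -1.3  2.3] gap 0.01 grip 58.9 | shift [-0.014 -0.005  0.005] turn [ 0.0002  0.     -0.0006] q [-21.   0.  49. 115.  -0.  65.  18.]
```

```bash
python3 -m inch '.080 .023 0 0 0 .0083;.080 .023 0 0 0 .0083;.080 .023 0 0 0 .0083;.080 .023 0 0 0 .0083;.080 .023 0 0 0 .0083;.080 .023 0 0 0 .0083;.080 .023 0 0 0 .0083;.080 .023 0 0 0 .0083;.080 .023 0 0 0 .0083;.080 .023 0 0 0 .0083'; python3 -c "
from h import *
p=door(48,.232,.062);goto(*p,.252,yaw0-48)"
```

```text
clock: 6.07
tcp_pos: [0.4523, -0.1482, 0.2529]
tool_rot: [[0.642, 0.767, 0.003], [0.767, -0.642, -0.002], [-0.0, 0.003, -1.0]]
force: [1.7, -4.8, -0.2]
finger_gap: 0.0097
grip_force: 58.7
t 6.07 pos [ 0.4523 -0.1482  0.2529] psi -39.95 F [ 1.7 -4.8 -0.2] gap 0.0097 grip 58.7 | shift [-0.004 -0.001  0.006] turn [ 0.0006  0.     -0.0006] q [-28.   5.  43. 111.  -4.  65. -23.]
```

```bash
python3 -m inch '.080 .023 0 0 0 .0083;.080 .023 0 0 0 .0083;.080 .023 0 0 0 .0083;.080 .023 0 0 0 .0083;.080 .023 0 0 0 .0083;.080 .023 0 0 0 .0083;.080 .023 0 0 0 .0083;.080 .023 0 0 0 .0083;.080 .023 0 0 0 .0083;.080 .023 0 0 0 .0083'; python3 -c "
from h import *
p=door(78,.232,.062);goto(*p,.252,yaw0-78)
for n in('scene','side'):
    s=dict(np.load(n+'1.npz'));P=world(s['d'],s);X=P[s['d']>0]
    m=(X[:,0]>.62)&(X[:,0]<.95)&(X[:,1]>-.4)&(X[:,1]<0)&(X[:,2]>.03);print(n,m.sum(),np.percentile(X[m],[1,99],axis=0).round(3).tolist())
"
```

```text
clock: 6.9
tcp_pos: [0.5674, -0.1054, 0.2529]
tool_rot: [[0.939, 0.344, 0.001], [0.344, -0.939, -0.003], [-0.0, 0.003, -1.0]]
force: [-0.4, -4.0, 2.6]
finger_gap: 0.01
grip_force: 58.9
t 6.9 pos [ 0.5674 -0.1054  0.2529] psi -69.85 F [-0.4 -4.   2.6] gap 0.01 grip 58.9 | shift [0.006 0.003 0.006] turn [ 0.0005  0.     -0.0003] q [-29.  19.  45.  98. -14.  68. -50.]
scene 8716 [[0.838, -0.279, 0.04], [0.949, -0.005, 0.165]]
side 5530 [[0.832, -0.277, 0.033], [0.948, -0.004, 0.166]]
```

```bash
python3 -m inch '.080 .023 0 0 0 .0083;.080 .023 0 0 0 .0083;.080 .023 0 0 0 .0083;.080 .023 0 0 0 .0083;.080 .023 0 0 0 .0083;.080 .023 0 0 0 .0083;.080 .023 0 0 0 .0083;.054 .015 0 0 0 .0056;.027 .007 0 0 0 .0028;0 0 0 0 0 0';  python3 -m inch '0 0 0 0 0 0;0 0 0 0 0 0;0 0 0 0 0 0' 0;python3 -c "
from h import *
p=door(102,.232,.062);goto(*p,.252,yaw0-102)"
```

```text
clock: 7.73
tcp_pos: [0.6663, -0.1163, 0.2529]
tool_rot: [[0.998, -0.064, 0.002], [-0.064, -0.998, -0.003], [0.002, 0.003, -1.0]]
force: [0.0, -4.8, 4.5]
finger_gap: 0.0102
grip_force: 59.0
clock: 7.98
tcp_pos: [0.665, -0.1123, 0.2515]
tool_rot: [[0.998, -0.061, -0.001], [-0.061, -0.998, 0.002], [-0.001, -0.002, -1.0]]
force: [0.9, 0.6, 0.1]
finger_gap: 0.0425
grip_force: 0.0
t 7.98 pos [ 0.665  -0.1123  0.2515] psi -93.51 F [0.9 0.6 0.1] gap 0.0425 grip 0.0 | shift [ 0.019  0.031 -0.003] turn [-0.0004  0.0002  0.0007] q [-24.  32.  47.  84. -24.  74. -69.]
```

```bash
python3 -m inch '0 0 -.175 0 0 0;0 0 -.175 0 0 0;0 0 -.175 0 0 0;-.168 -.163 0 0 0 0;-.168 -.163 0 0 0 0;-.168 -.163 0 0 0 0;-.168 -.163 0 0 0 0;-.168 -.163 0 0 0 0;-.168 -.163 0 0 0 0;-.168 -.163 0 0 0 0' 1 >/dev/null; python3 -m inch '-.168 -.163 0 0 0 0;-.168 -.163 0 0 0 0;0 0 .13 0 0 0;0 0 .13 0 0 0;0 0 .13 0 0 0;0 0 .13 0 0 0;0 0 0 0 0 0;0 0 0 0 0 0' >/dev/null
python3 - <<'E'
from h import *
im,d,c=cap('wrist','w2.png');P=world(d,c);H=cv2.cvtColor(im,cv2.COLOR_BGR2HSV)
red=((H[...,0]<8)|(H[...,0]>172))&(H[...,1]>150)&(H[...,2]>90)&(d>0)
t=red&(np.hypot(P[...,0]-.452,P[...,1]-.121)<.05)&(P[...,2]>.143)&(P[...,2]<.155)
q=P[t][:,:2].astype(np.float32);print(t.sum(),cv2.minEnclosingCircle(q),q.mean(0),np.median(P[t][:,2]))
p=q.mean(0);goto(p[0],p[1],.124,yaw0-102)
# door angle & jar, from scene & side
for n in('scene','side'):
    im,d,c=cap(n,n+'2.png');P=world(d,c);np.savez(n+'2.npz',im=im,d=d,**c)
    ok=d>0;h=door(0,0,0);r=np.hypot(P[...,0]-h[0],P[...,1]-h[1])
    t=ok&(P[...,2]>.278)&(P[...,2]<.29)&(r<.26)&(P[...,1]>-.31)
    (vx,vy,x0,y0)=cv2.fitLine(P[t][:,:2].astype(np.float32),cv2.DIST_L2,0,.01,.01).ravel()
    print(n,t.sum(),'door az',np.degrees(np.arctan2(vy,vx))%180,'theta',180+yaw0-np.degrees(np.arctan2(vy,vx))%180,(x0,y0))
E
```

```text
2105 ((0.45153310894966125, 0.1210760548710823), 0.02032114937901497) [0.45310348 0.12140516] 0.14845008909513524
t 9.53 pos [0.4528 0.1202 0.2535] psi -93.57 F [-0.3  0.5  0.5] gap 0.0856 grip 0.0 | shift [ 0.002 -0.007  0.863] turn [-0.0001 -0.      0.0005] q [ -65.    4.   48.  112.   -3.   65. -110.]
scene 1978 door az 87.02298 theta 101.22702 (np.float32(0.6008223), np.float32(-0.2028013))
side 2190 door az 87.00858 theta 101.24142 (np.float32(0.5923956), np.float32(-0.201093))
```

View pics/side2.png

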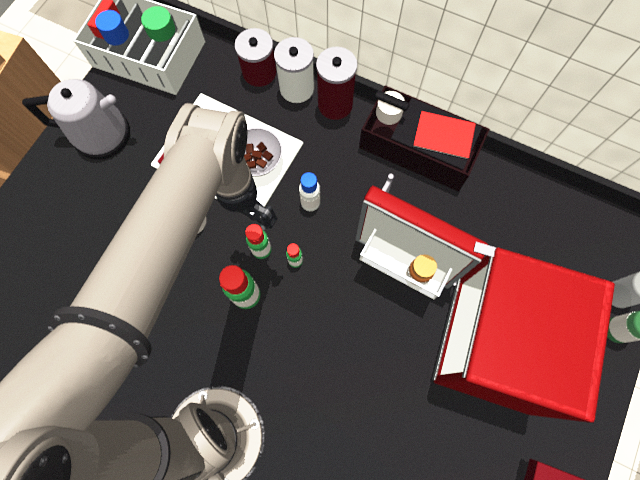

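The door stands about 101° open; the jar is in the rack's hinge half at (422,268), and the gripper is above the middle bottle at (258,240).

```bash
python3 -m inch '-.003 -.007 .17 0 0 0;-.003 0 .17 0 0 0;0 0 .17 0 0 0;0 0 .17 0 0 0;0 0 .13 0 0 0;0 0 .05 0 0 0;0 0 0 0 0 0'; python3 -m inch '0 0 0 0 0 0;0 0 0 0 0 0;0 0 0 0 0 0;0 0 0 0 0 0;0 0 0 0 0 0;0 0 0 0 0 0' -1
```

```text
clock: 10.22
tcp_pos: [0.4516, 0.1209, 0.1233]
tool_rot: [[0.998, -0.063, -0.002], [-0.063, -0.998, -0.001], [-0.002, 0.001, -1.0]]
force: [-1.0, 0.5, 0.5]
finger_gap: 0.0855
grip_force: 0.0
clock: 10.72
tcp_pos: [0.4531, 0.1216, 0.1254]
tool_rot: [[0.998, -0.063, 0.002], [-0.063, -0.998, 0.002], [0.002, -0.002, -1.0]]
force: [-1.6, 0.2, 5.4]
finger_gap: 0.0388
grip_force: 60.0
```

```bash
python3 -m inch '0 0 -.1 0 0 0;0 0 -.2 0 0 0;0 0 -.25 0 0 0;0 0 -.25 0 0 0;0 0 -.25 0 0 0;0 0 -.2 0 0 0;0 0 -.1 0 0 0;0 0 0 0 0 0'; python3 - <<'E'
from h import *
th=101.4
for n in('scene','side'):
    s=dict(np.load(n+'2.npz'));P=world(s['d'],s);h=door(0,0,0);b=np.radians(yaw0-th)
    L=P[...,:2]-h;al=-(L@[np.cos(b),np.sin(b)]);ou=L@[-np.sin(b),np.cos(b)]
    ok=(s['d']>0)&(al>-.02)&(al<.28)
    H=cv2.cvtColor(s['im'],cv2.COLOR_BGR2HSV)
    j=ok&(H[...,0]>15)&(H[...,0]<32)&(H[...,1]>110)&(ou<-.02)&(ou>-.095)&(P[...,2]>.185)&(P[...,2]<.205)
    if j.sum()>5:print(n,'jar lid',j.sum(),'al',al[j].mean(),'ou',ou[j].mean(),'z',np.median(P[...,2][j]),'al range',np.percentile(al[j],[2,98]),np.percentile(ou[j],[2,98]))
    i=ok&(P[...,2]>.27)&(P[...,2]<.288)&(ou>-.05)&(ou<.05);print(n,'door top ou',np.percentile(ou[i],[2,98]),'al',np.percentile(al[i],[1,99]), 'ou@al',[np.median(ou[i&(abs(al-k)<.02)]).round(4) for k in(.08,.16,.23)])
    w=ok&(P[...,2]>.145)&(P[...,2]<.166)&(ou<-.08)&(ou>-.11)&(al>.03)&(al<.21);print(n,'front wall ou',w.sum(),np.median(ou[w]) if w.any() else'')
p=door(th,.163,-.054);print(p);goto(*p,.32,yaw0-th)
E
```

```text
clock: 11.38
tcp_pos: [0.4541, 0.1215, 0.3304]
tool_rot: [[0.998, -0.063, 0.007], [-0.063, -0.998, 0.005], [0.006, -0.006, -1.0]]
force: [0.9, 0.5, -1.7]
finger_gap: 0.0386
grip_force: 60.9
scene door top ou [-0.02244117  0.02316467] al [-0.01004348  0.2538542 ] ou@al [np.float64(0.0091), np.float64(0.0086), np.float64(0.0082)]
scene front wall ou 0 
side jar lid 99 al 0.07893652396235451 ou -0.05733299088652197 z 0.19446741512377053 al range [0.05505544 0.1026985 ] [-0.08207093 -0.03287349]
side door top ou [-0.02606038  0.01575557] al [-0.00933739  0.25420016] ou@al [np.float64(-0.0071), np.float64(-0.0076), np.float64(-0.0081)]
side front wall ou 368 -0.09168335874227959
[ 0.54554647 -0.17887121]
t 11.38 pos [0.4541 0.1215 0.3304] psi -93.59 F [ 0.9  0.5 -1.7] gap 0.0386 grip 60.9 | shift [0.734 1.961 0.062] turn [-0.0009 -0.001  -0.0012] q [ -68.   -1.   48.  105.    0.   75. -114.]
```

```bash
python3 -m inch '.037 .098 0 0 0 0;.073 .196 0 0 0 0;.073 .196 0 0 0 0;.073 .196 0 0 0 0;.073 .196 0 0 0 0;.073 .196 0 0 0 0;.073 .196 0 0 0 0;.073 .196 0 0 0 0;.073 .196 0 0 0 0;.073 .196 0 0 0 0' >/dev/null;python3 -m inch '.037 .098 0 0 0 -.001;0 0 0 0 0 0;0 0 0 0 0 0'; python3 - <<'E'
from h import *
th=101.4
p=door(th,.163,-.055);goto(*p,.245,yaw0-th)
im,d,c=cap('side','side3.png');P=world(d,c);R,t=env.read_state()['tool_rot'],env.read_state()['tcp_pos']
H=cv2.cvtColor(im,cv2.COLOR_BGR2HSV)
g=(H[...,0]>45)&(H[...,0]<80)&(H[...,1]>120)&(d>0)&(abs(P[...,0]-.54)<.06)&(abs(P[...,1]+.18)<.06)
print('green',g.sum(),P[g].mean(0) if g.any() else '',np.percentile(P[g],[2,98],axis=0) if g.any() else '')
E
```

```text
clock: 12.47
tcp_pos: [0.5419, -0.1802, 0.325]
tool_rot: [[0.998, -0.06, -0.003], [-0.06, -0.998, 0.0], [-0.003, -0.0, -1.0]]
force: [0.5, 0.5, -2.1]
finger_gap: 0.0388
grip_force: 61.1
t 12.47 pos [ 0.5419 -0.1802  0.325 ] psi -93.42 F [ 0.5  0.5 -2.1] gap 0.0388 grip 61.1 | shift [ 0.018 -0.01   0.533] turn [-0.      0.0004 -0.0007] q [-31.  19.  59.  93. -17.  77. -63.]
green 210 [ 0.52084836 -0.17998736  0.29015925] [[ 0.51374053 -0.20254406  0.21489678]
 [ 0.53413673 -0.15806883  0.30892664]]
```

View pics/side3.png

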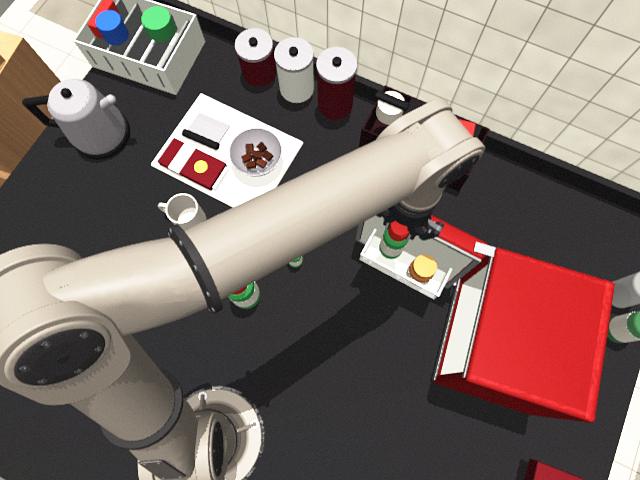

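```bash
python3 -m inch '.02 -.01 0 0 0 0;0 0 .05 0 0 0;0 0 .1 0 0 0;0 0 .1 0 0 0;0 0 .1 0 0 0;0 0 .1 0 0 0;0 0 .05 0 0 0;0 0 .02 0 0 0;0 0 0 0 0 0'; python3 -c "
from h import *
th=101.4
p=door(th,.163,-.055);goto(*p,.2405,yaw0-th)"
```

```text
clock: 13.27
tcp_pos: [0.5458, -0.1771, 0.2478]
tool_rot: [[0.998, -0.055, -0.001], [-0.055, -0.998, 0.001], [-0.001, -0.001, -1.0]]
force: [0.8, 0.7, -1.3]
finger_gap: 0.0389
grip_force: 61.1
t 13.27 pos [ 0.5458 -0.1771  0.2478] psi -93.18 F [ 0.8  0.7 -1.3] gap 0.0389 grip 61.1 | shift [-0.008  0.012  0.048] turn [-0.0001  0.0002 -0.0001] q [-29.  23.  57.  99. -21.  69. -60.]
```

```bash
python3 -m inch '-.008 .01 .02 0 0 0;0 0 .014 0 0 0;0 0 .01 0 0 0;0 0 .007 0 0 0;0 0 0 0 0 0'; 
```

```text
clock: 13.68
tcp_pos: [0.5448, -0.1794, 0.2408]
tool_rot: [[0.998, -0.057, 0.0], [-0.057, -0.998, 0.0], [0.0, -0.0, -1.0]]
force: [0.7, -0.2, -1.3]
finger_gap: 0.0386
grip_force: 61.1
```

```bash
python3 -m inch '0 0 .007 0 0 0;0 0 0 0 0 0'|sed -n '2p;5p';python3 -m inch '0 0 .007 0 0 0;0 0 0 0 0 0'|sed -n '2p;4,5p' 
```

```text
tcp_pos: [0.545, -0.1796, 0.2404]
finger_gap: 0.0385
tcp_pos: [0.5454, -0.1797, 0.2404]
force: [-1.9, 1.4, 8.3]
finger_gap: 0.0384
```

```bash
python3 -m inch '0 0 0 0 0 0;0 0 0 0 0 0;0 0 0 0 0 0;0 0 0 0 0 0' .6|tail -3;python3 -m inch '0 0 -.05 0 0 0;0 0 -.1 0 0 0;0 0 -.2 0 0 0;0 0 -.2 0 0 0;0 0 -.15 0 0 0;0 0 0 0 0 0' 1; python3 - <<'E'
from h import *
th=101.4
im,d,c=cap('wrist','w4.png');P=world(d,c);h=door(0,0,0);b=np.radians(yaw0-th)
L=P[...,:2]-h;al=-(L@[np.cos(b),np.sin(b)]);ou=L@[-np.sin(b),np.cos(b)]
H=cv2.cvtColor(im,cv2.COLOR_BGR2HSV);red=((H[...,0]<8)|(H[...,0]>172))&(H[...,1]>150)&(d>0)
t=red&(P[...,2]>.25)&(P[...,2]<.272)&(abs(al-.163)<.05)&(abs(ou+.055)<.03)
print('cap',t.sum(),'al',al[t].mean(),'ou',ou[t].mean(),'z',np.median(P[...,2][t]))
p=door(102,.232,.062);goto(*p,.34,yaw0-102)
E
```

```text
force: [-0.0, -0.8, -0.8]
finger_gap: 0.0684
grip_force: 0.0
clock: 14.85
tcp_pos: [0.5469, -0.1812, 0.3491]
tool_rot: [[0.998, -0.057, 0.009], [-0.057, -0.998, -0.002], [0.009, 0.002, -1.0]]
force: [0.8, -1.9, 0.3]
finger_gap: 0.0855
grip_force: 0.0
cap 2047 al 0.16229546297738814 ou -0.05516963516967874 z 0.26343214744327953
t 14.9 pos [ 0.5459 -0.1805  0.3467] psi -93.25 F [0.3 0.2 0.4] gap 0.0851 grip 0.0 | shift [ 0.785 -0.467  0.048] turn [ 0.0001 -0.0009  0.0014] q [-32.  19.  60.  91. -17.  79. -64.]
```

View pics/w4.png

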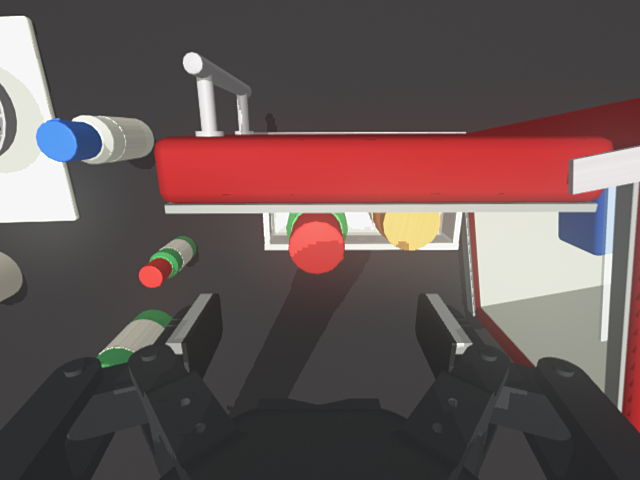

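The bottle's cap is at (317,245) with its top at 0.263 m, so it stands upright on the rack floor. The jar's lid is at (410,228) and the handle's top at (193,63).

```bash
python3 -m inch '.1 -.06 .01 0 0 0;.2 -.12 .015 0 0 0;.2 -.12 .015 0 0 0;.2 -.12 .01 0 0 0;.085 -.047 0 0 0 .0014;0 0 0 0 0 0;0 0 0 0 0 0'>/dev/null; python3 - <<'E'
from h import *
im=cv2.imread('pics/w4.png')
im,d,c=cap('wrist','w5.png');P=world(d,c);h=door(0,0,0)
t=(d>0)&(P[...,2]>.264)&(P[...,2]<.28)&(np.hypot(*(P[...,:2]-door(102,.232,.06)).transpose(2,0,1))<.03)
p=np.median(P[t],0);print('bar top',t.sum(),p,door(102,.232,.06),door(101.4,.232,.06))
v=p[:2]-h;print('theta',yaw0+180-np.degrees(np.arctan2(v[1],v[0])+np.arctan2(.06,.232)),np.hypot(*v))
goto(p[0],p[1],.252,yaw0-101.5)
# inside-fridge contents from this view
b=np.radians(yaw0);L=P[...,:2]-np.array([.486,-.481]);ox=L@[np.sin(b),-np.cos(b)];oy=L@[np.cos(b),np.sin(b)]
H=cv2.cvtColor(im,cv2.COLOR_BGR2HSV);bl=(H[...,0]>100)&(H[...,0]<130)&(H[...,1]>120)&(d>0)&(abs(oy)<.13)&(abs(ox)<.14)
print('blue in fridge',bl.sum(),np.percentile(ox[bl],[1,99]) if bl.any() else '',np.percentile(oy[bl],[1,99]) if bl.any() else '')
E
```

```text
bar top 326 [ 0.66467217 -0.11624139  0.2721325 ] [ 0.66555307 -0.11701316] [ 0.66316579 -0.11623978]
theta 101.74267932283144 0.240092555714601
t 15.53 pos [ 0.6652 -0.1171  0.3353] psi -93.82 F [ 0.2 -0.2  1. ] gap 0.0855 grip 0.0 | shift [-0.003 -0.006  0.555] turn [ 0.0002  0.0004 -0.0016] q [-27.  32.  54.  77. -25.  84. -68.]
blue in fridge 0
```

```bash
python3 -m inch '-.003 -.006 .14 0 0 0;0 0 .14 0 0 0;0 0 .14 0 0 0;0 0 .13 0 0 0;0 0 0 0 0 0;0 0 0 0 0 0'>/dev/null; python3 -m inch '0 0 0 0 0 0;0 0 0 0 0 0;0 0 0 0 0 0;0 0 0 0 0 0;0 0 0 0 0 0;0 0 0 0 0 0;0 0 0 0 0 0' -1; python3 - <<'E'
from h import *
b=np.radians(yaw0)
for n in('scene','side'):
    s=dict(np.load(n+'2.npz'));P=world(s['d'],s);L=P[...,:2]-np.array([.486,-.481]);ox=L@[np.sin(b),-np.cos(b)];oy=L@[np.cos(b),np.sin(b)]
    t=(s['d']>0)&(abs(oy)<.125)&(ox>-.105)&(ox<.13)&(P[...,2]>.03)&(P[...,2]<.265)
    print(n,t.sum(),[(round(k,2),int((t&(abs(ox-k)<.01)).sum())) for k in np.arange(-.1,.12,.02)])
goto(.665,-.1165,.252,yaw0-101.7)
E
```

```text
clock: 16.62
tcp_pos: [0.6659, -0.1162, 0.2543]
tool_rot: [[0.998, -0.066, 0.001], [-0.066, -0.998, -0.001], [0.001, 0.001, -1.0]]
force: [0.1, -1.8, 1.4]
finger_gap: 0.0101
grip_force: 58.5
scene 1 [(np.float64(-0.1), 1), (np.float64(-0.08), 0), (np.float64(-0.06), 0), (np.float64(-0.04), 0), (np.float64(-0.02), 0), (np.float64(0.0), 0), (np.float64(0.02), 0), (np.float64(0.04), 0), (np.float64(0.06), 0), (np.float64(0.08), 0), (np.float64(0.1), 0)]
side 2935 [(np.float64(-0.1), 758), (np.float64(-0.08), 991), (np.float64(-0.06), 826), (np.float64(-0.04), 360), (np.float64(-0.02), 0), (np.float64(0.0), 0), (np.float64(0.02), 0), (np.float64(0.04), 0), (np.float64(0.06), 0), (np.float64(0.08), 0), (np.float64(0.1), 0)]
t 16.62 pos [ 0.6659 -0.1162  0.2543] psi -93.78 F [ 0.1 -1.8  1.4] gap 0.0101 grip 58.5 | shift [-0.006  0.002  0.015] turn [ 0.0002 -0.0001 -0.0009] q [-27.  34.  53.  84. -27.  75. -66.]
```

```bash
python3 -m inch '-.014 -.003 0 0 0 -.0014;-.027 -.007 0 0 0 -.0028;-.041 -.010 0 0 0 -.0042;-.054 -.013 0 0 0 -.0056;-.054 -.013 0 0 0 -.0056;-.054 -.013 0 0 0 -.0056;-.054 -.013 0 0 0 -.0056;-.054 -.013 0 0 0 -.0056;-.054 -.013 0 0 0 -.0056;-.054 -.013 0 0 0 -.0056'|sed -n '4,6p'; python3 -c "
from h import *
th=101.7-17.1
p=door(th,.232,.061);goto(*p,.252,yaw0-th)"
```

```text
force: [1.9, -3.5, 2.9]
finger_gap: 0.0103
grip_force: 58.7
t 17.45 pos [ 0.5955 -0.1043  0.2542] psi -76.47 F [ 1.9 -3.5  2.9] gap 0.0103 grip 58.7 | shift [-0.004  0.002  0.015] turn [ 0.0003 -0.0002 -0.0003] q [-32.  25.  52.  95. -20.  70. -52.]
```

```bash
python3 -m inch '-.054 -.013 0 0 0 -.0056;-.054 -.013 0 0 0 -.0056;-.054 -.013 0 0 0 -.0056;-.054 -.013 0 0 0 -.0056;-.054 -.013 0 0 0 -.0056;-.054 -.013 0 0 0 -.0056;-.054 -.013 0 0 0 -.0056;-.054 -.013 0 0 0 -.0056;-.054 -.013 0 0 0 -.0056;-.054 -.013 0 0 0 -.0056'|sed -n '4,6p'; python3 -c "
from h import *
th=101.7-37.1
p=door(th,.232,.061);goto(*p,.252,yaw0-th)"
```

```text
force: [1.3, -2.5, 1.1]
finger_gap: 0.0103
grip_force: 58.6
t 18.28 pos [ 0.5142 -0.1169  0.2542] psi -56.29 F [ 1.3 -2.5  1.1] gap 0.0103 grip 58.6 | shift [-0.011 -0.001  0.015] turn [ 0.0003 -0.0002  0.0002] q [-35.  14.  51. 105. -12.  67. -36.]
```

```bash
python3 -m inch '-.054 -.013 0 0 0 -.0056;-.054 -.013 0 0 0 -.0056;-.054 -.013 0 0 0 -.0056;-.054 -.013 0 0 0 -.0056;-.054 -.013 0 0 0 -.0056;-.054 -.013 0 0 0 -.0056;-.054 -.013 0 0 0 -.0056;-.054 -.013 0 0 0 -.0056;-.054 -.013 0 0 0 -.0056;-.054 -.013 0 0 0 -.0056'|sed -n '4,6p'; python3 - <<'E'
from h import *
th=101.7-57.2
p=door(th,.232,.061);goto(*p,.252,yaw0-th)
im,d,c=cap('side');cv2.imwrite('pics/side5.png',cv2.resize(im[150:450,300:640],(680,600)))
E
```

```text
force: [1.3, -1.0, 3.0]
finger_gap: 0.0099
grip_force: 58.8
t 19.12 pos [ 0.442  -0.1561  0.2542] psi -36.08 F [ 1.3 -1.   3. ] gap 0.0099 grip 58.8 | shift [-0.021 -0.005  0.014] turn [ 0.0002 -0.0004  0.0005] q [-33.   4.  50. 112.  -4.  65. -17.]
```

View pics/side5.png

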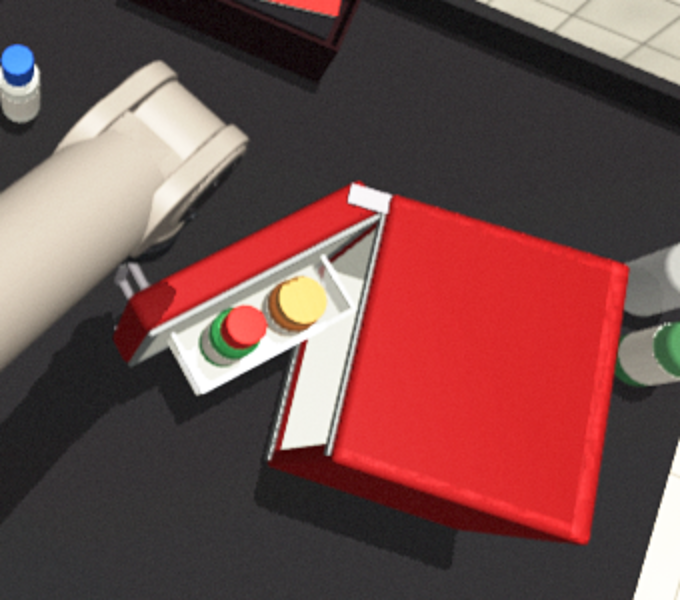

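The door is about halfway shut, with the syrup cap at (243,325) and the jar lid at (300,302), both upright in the rack.

```bash
python3 -m inch '-.042 -.010 0 0 0 -.0042;-.042 -.010 0 0 0 -.0042;-.042 -.010 0 0 0 -.0042;-.042 -.010 0 0 0 -.0042;-.042 -.010 0 0 0 -.0042;-.042 -.010 0 0 0 -.0042;-.042 -.010 0 0 0 -.0042;-.042 -.010 0 0 0 -.0042;-.042 -.010 0 0 0 -.0042;-.042 -.010 0 0 0 -.0042'|sed -n '4,6p'; python3 - <<'E'
from h import *
th=101.7-72.4
p=door(th,.232,.061);goto(*p,.252,yaw0-th)
E
```

```text
force: [-2.0, 2.7, 8.9]
finger_gap: 0.01
grip_force: 59.5
t 20.0 pos [ 0.3976 -0.202   0.2541] psi -20.99 F [-2.   2.7  8.9] gap 0.01 grip 59.5 | shift [-0.019 -0.005  0.014] turn [-0.0003 -0.0005  0.0002] q [-30.   0.  52. 114.  -1.  66.   2.]
```

```bash
python3 -m inch '-.042 -.010 0 0 0 -.0042;-.042 -.010 0 0 0 -.0042;-.042 -.010 0 0 0 -.0042;-.042 -.010 0 0 0 -.0042;-.042 -.010 0 0 0 -.0042;-.042 -.010 0 0 0 -.0042;-.042 -.010 0 0 0 -.0042;-.042 -.010 0 0 0 -.0042;-.042 -.010 0 0 0 -.0042;-.042 -.010 0 0 0 -.0042'|sed -n '4,6p'; python3 - <<'E'
from h import *
th=101.7-87.5
p=door(th,.232,.061);goto(*p,.252,yaw0-th)
E
```

```text
force: [-6.1, 3.1, 12.3]
finger_gap: 0.0096
grip_force: 60.0
t 20.83 pos [ 0.3664 -0.2593  0.2541] psi -5.9 F [-6.1  3.1 12.3] gap 0.0096 grip 60.0 | shift [-0.004 -0.001  0.014] turn [-0.0006 -0.0007  0.0002] q [-25.   1.  57. 114.  -1.  66.  26.]
```

```bash
python3 -m inch '-.034 -.008 0 0 0 -.0035;-.027 -.007 0 0 0 -.0028;-.027 -.007 0 0 0 -.0028;-.027 -.007 0 0 0 -.0028;-.027 -.007 0 0 0 -.0028;-.027 -.007 0 0 0 -.0028;-.027 -.007 0 0 0 -.0028;-.027 -.007 0 0 0 -.0028;-.027 -.007 0 0 0 -.0028;-.021 -.005 0 0 0 -.0021'|sed -n '4,6p'; python3 - <<'E'
from h import *
th=0
p=door(th,.232,.061);goto(*p,.252,yaw0-th)
E
```

```text
force: [-6.6, 2.4, 11.1]
finger_gap: 0.0101
grip_force: 59.8
t 21.67 pos [ 0.3548 -0.3005  0.2541] psi 4.1 F [-6.6  2.4 11.1] gap 0.0101 grip 59.8 | shift [-0.112 -0.026  0.014] turn [-0.0004 -0.0006 -0.0115] q [-20.   5.  59. 112.  -5.  66.  45.]
```

```bash
python3 -m inch '-.020 -.005 0 0 0 -.0021;-.014 -.004 0 0 0 -.0014;-.014 -.004 0 0 0 -.0014;-.014 -.004 0 0 0 -.0014;-.014 -.003 0 0 0 -.0014;-.010 -.003 0 0 0 -.001;-.008 -.002 0 0 0 -.001;-.008 -.002 0 0 0 -.001;-.006 -.001 0 0 0 -.0005;0 0 0 0 0 0'|sed -n '2p;4,6p'; python3 - <<'E'
from h import *
th=0
p=door(th,.232,.061);goto(*p,.252,yaw0-th)
E
```

```text
tcp_pos: [0.3524, -0.3158, 0.2541]
force: [-6.4, 5.1, 13.6]
finger_gap: 0.0101
grip_force: 60.1
t 22.5 pos [ 0.3524 -0.3158  0.2541] psi 8.09 F [-6.4  5.1 13.6] gap 0.0101 grip 60.1 | shift [-0.011 -0.003  0.014] turn [-0.0004 -0.001  -0.0004] q [-17.   7.  59. 111.  -6.  66.  52.]
```

```bash
for i in 1; do python3 -m inch '-.007 -.001 0 0 0 0;-.007 0 0 0 0 0;0 0 0 0 0 0'|sed -n '2p;4p';python3 -m inch '-.01 0 0 0 0 0;-.01 0 0 0 0 0;0 0 0 0 0 0'|sed -n '2p;4p';done
```

```text
tcp_pos: [0.3524, -0.3159, 0.2541]
force: [-7.6, 10.2, 19.0]
tcp_pos: [0.3525, -0.3159, 0.2541]
force: [-12.2, 18.4, 26.0]
```

```bash
python3 -m inch '.02 0 0 0 0 0;0 0 0 0 0 0'|sed -n '2p;4p';python3 -m inch '0 0 0 0 0 0;0 0 0 0 0 0;0 0 0 0 0 0;0 0 0 0 0 0;0 0 0 0 0 0' 1|sed -n '2p;4,5p'; python3 -m inch '0 0 -.1 0 0 0;0 0 -.2 0 0 0;0 0 -.2 0 0 0;0 0 -.1 0 0 0;0 0 0 0 0 0;0 0 0 0 0 0'|sed -n '1,4p'; python3 - <<'E'
from h import *
im,d,c=cap('wrist');P=world(d,c)
t=(d>0)&(P[...,2]>.264)&(P[...,2]<.28)&(np.hypot(*(P[...,:2]-door(0,.232,.06)).transpose(2,0,1))<.03)
p=np.median(P[t],0);v=p[:2]-door(0,0,0);print('bar',p,'theta',yaw0+180-np.degrees(np.arctan2(v[1],v[0])+np.arctan2(.06,.232))%360)
im,d,c=cap('side','side6.png')
goto(.45,-.15,.36,8.2)
E
```

```text
tcp_pos: [0.3524, -0.3159, 0.2541]
force: [-8.3, 9.4, 17.9]
tcp_pos: [0.354, -0.3196, 0.2534]
force: [-0.1, -0.0, 0.1]
finger_gap: 0.0701
clock: 24.08
tcp_pos: [0.3543, -0.32, 0.344]
tool_rot: [[-0.141, 0.99, 0.001], [0.99, 0.141, 0.0], [-0.0, 0.001, -1.0]]
force: [0.3, 0.5, -0.4]
bar [ 0.35198819 -0.31684025  0.27244111] theta 0.38640763239288844
t 24.18 pos [ 0.3535 -0.3193  0.3425] psi 8.07 F [-0.6  0.4 -0.5] gap 0.0856 grip 0.0 | shift [ 1.028  0.795 -0.117] turn [-0.0003 -0.0002 -0.0004] q [-21.   0.  59. 103.  -0.  77.  46.]
```

View pics/side6.png

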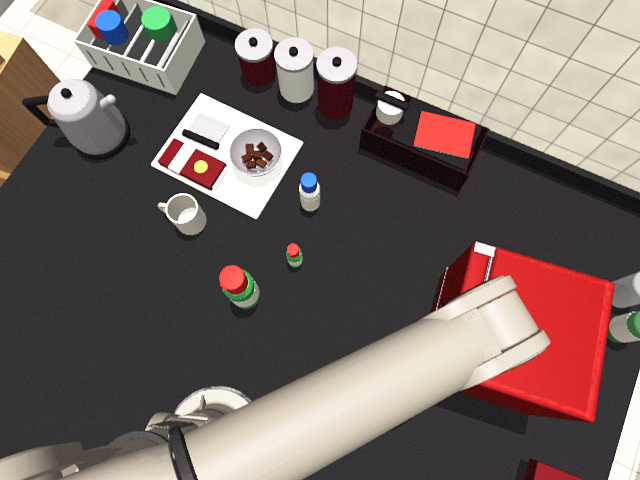

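The door is shut: the bar measures y -0.3168, against -0.3165 before it was opened. The other things stand where they were. I back away and hand in.

```bash
python3 -m inch '.1 .08 -.02 0 0 0;.15 .12 -.02 0 0 0;.15 .12 -.02 0 0 0;.15 .12 0 0 0 0;.1 .08 0 0 0 0;0 0 0 0 0 0;0 0 0 0 0 0'|sed -n '1,4p'; python3 -c "
from plant import env
print(env.hand_in())"
```

```text
clock: 24.77
tcp_pos: [0.4174, -0.2113, 0.3513]
tool_rot: [[-0.143, 0.99, -0.003], [0.99, 0.143, -0.0], [0.0, -0.003, -1.0]]
force: [-0.4, 0.3, -1.1]
the job is handed in; nothing more can be done
None
```

The middle-sized syrup bottle is in the door rack beside the jar, both upright when last seen with the door half shut; the door is fully shut without slamming, and the job was handed in at 24.8 s, with no verdict returned.

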